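# Get the solder-paste jar out from behind the bottles

### The job

The low jar of solder paste is boxed in at the back of the spill tray by three bottles: first stand all three bottles upright on the blue mat, leaving the jar where it is, then set the jar down in the recess of the aluminium jar stand while the bottles wait on the mat. After that put each bottle back upright in its own holder in the tray, the one that fits its foot (square, large round, slim). Do not knock any of them over and leave the small tin beyond the jar stand where it is.

Things in the scene. Friction and masses are not known exactly. Their poses are not given: they have to be found in the camera images.
- bottle_square: Square white plastic solvent bottle with a round metal-topped pump: body 48 x 48 mm (vertical edges rounded) and 100 mm high, narrow pump (34 mm across at most) above it, 143 mm high in all, about 0.2 kg. Origin at the centre of its underside, z up along the bottle, x and y square to its flat sides. Grip it on the body, above 60 mm from the foot.
- bottle_large: Large round white plastic bottle, body 52 mm diameter and straight for 105 mm, then a shoulder and a white cap with a sideways spout reaching 23 mm from the axis, 145 mm high in all, about 0.24 kg. Origin at the centre of its underside, z up.
- bottle_slim: Slim round white plastic flux bottle, body 38 mm diameter and straight for 98 mm, then a black cap with a pointed nozzle, 146 mm high in all, about 0.11 kg. Origin at the centre of its underside, z up.
- jar: Low white screw-lid jar of solder paste: 55 mm high, lid 50 mm diameter over the top 20 mm, body 48 mm, about 0.22 kg. Origin at the centre of its underside, z up. It starts at the back of a shallow steel spill tray (160 x 230 mm, floor 3 mm and lip 14 mm above the bench), with the bottles left, right and in front of it, 66 mm away centre to centre: too close to get a gripper in between.
- holder_square: Square black holder for the foot of the square bottle, fixed in the spill tray: 69 x 69 mm outside, 64 x 64 mm inside, rim 12 mm high, inner floor 4 mm above its underside (which is on the tray's floor, 3 mm above the bench). Origin at the centre of its underside; x and y square to its walls, along the tray's sides. The bottle has 8 mm of play to each side in it.
- holder_large: Larger round black holder, for the large round bottle, fixed in the spill tray: 73 mm outside and 68 mm inside diameter, rim 12 mm high, inner floor 4 mm above its underside (3 mm above the bench). Origin at the centre of its underside; 8 mm of play around the bottle.
- holder_slim: Smaller round black holder, for the slim bottle, fixed in the spill tray: 59 mm outside and 54 mm inside diameter, rim 12 mm high, inner floor 4 mm above its underside (3 mm above the bench). Origin at the centre of its underside; 8 mm of play around the bottle. Which of the three holders is left, right or in front of the jar changes.
- jar_stand: Round weighted aluminium jar stand fixed on the bench, away from the tray on the other side from the blue mat: 82 mm outside diameter, 17 mm high, with a round recess of 66 mm diameter whose dark rubber floor is 8 mm above its underside. Origin at the centre of its underside, on the bench; 8 mm of play or more around the jar.
- mat: Empty light-blue silicone mat fixed flat on the bench to one side of the tray: 250 mm along its x by 130 mm along its y, 3 mm thick. Origin at the centre of its underside, on the bench. Room for the three bottles in a row along its x, 75 mm apart.
- tip_tin: Small round dark steel tin with a light lid of soldering-tip cleaner, a bystander, standing on the bench about 110 mm beyond the jar stand (centre to centre): 48 mm diameter, 19 mm high, about 0.06 kg. Origin at the centre of its underside. (A multimeter and a solder spool lie on the bench beyond the tray, out of the way.)
Mind the look-alikes: they are no part of the job. Leave any purple look-alike of the holder_square alone.

How it is judged:
By the outcome, as a careful person would: the job done as asked, in the order asked, and still so for the second after the job is handed in, with the robot touching nothing.
It also fails if it takes over 144 s, if anything falls off the work surface, if the arm or the gripper's body presses on something with over 40 N, if the wrist force passes 120 N, or if a joint passes its speed limit or range.

### The arm

A 7-joint arm with a two-finger parallel gripper is mounted at the origin on the work surface. World frame = base frame: x ahead of the robot, y to its left, z up, the work surface at z = 0. Lengths are in m, angles in rad, forces in N, time in s.
With the tool pointing down it reaches from about 0.4 to 0.875 m from the base axis. Payload 6.5 kg.
Tool frame: the origin (TCP) lies on the front face of the gripper's body, between the roots of the fingers; the fingertips stand 73 mm ahead of it and the grasp point (between the pads) lies 54 mm ahead of it (pinch_z is the distance from the TCP to the grasp point, in m); z points along the fingers, y is the line along which they close (so a half turn about z gives the same grasp; the last joint's range is limited). The gripper opens to 85 mm and grips with 20 to 120 N. Pads are 22 mm wide; open, the fingers measure 114 mm over their backs; the gripper's body (76 mm by 85 mm) begins 54 mm behind the grasp point. The pads swing forward as they close: fully open they stand 13 mm farther back than shut.
Start: joints at [1.087, 0.536, -0.004, 1.538, 0.003, 1.067, -0.071], TCP at [0.264, -0.594, 0.304] pointing down, gripper open.
Joint ranges: [-2.7, 2.7], [-0.37, 2.16], [-1.27, 1.26], [0.24, 2.4], [-1.31, 4.45], [0.19, 1.91], [-2.76, 2.76]. Speed limits (rad/s): [2.39, 2.39, 3.14, 3.14, 3.14, 3.14, 3.14].

### API

Orientations are given as [roll, pitch, yaw] about the fixed x, y, z axes, in that order (R = Rz(yaw) Ry(pitch) Rx(roll)).
In Python, from plant import read_state, grab_frame, camera_model, sign_off, pinch_z gives the robot as it stands.
- The arm moves only by the tool drive_tool, never from a script. Its argument "targets" is a list of rows, each a list of 7 numbers: the shift along the world's x, y, z as a fraction of full scale, then the turn, a rotation vector about the world's x, y, z as a fraction of full scale, then the closure, from -1 (fully open) to 1 (shut). In form: [[dx, dy, dz, ax, ay, az, grip], ...]. A call has 1 to 8 rows; each row shifts and turns the commanded pose from where the row before left it; what a row does not reach is not made up. Full scale, the value 1, is 40 mm for a shift and 6 degrees for a turn. A row lasts 1/10 s, in which the tool goes at most 50 mm and 8.59 degrees, less where a joint would pass 70% of its speed; a pose out of reach is approached as far as the arm can. A call with a number of a shift or a turn outside -1 to 1 is refused whole. A call with a gripper value outside its range is refused whole. The fingers move at their own pace and stop on an object; "force" is the grip in N (left out, the last holds). Time passes only in rows, so rows that do not move let the fingers close. It gives the time, the measured TCP pose, the force, the opening and the grip force at its end, in the units of the state.
- read_state(): the state, without advancing time (a new reading comes with each control period).
- grab_frame(name): name is "side" or "top"; returns the picture (400x640x3 uint8, red, green, blue); there is no depth.
- camera_model(name): a dict with "mtx" (3x3 intrinsics, pixels), "origin" and "rotation" of the camera in the world. Camera axes: x right, y down, z forward; pixel columns grow to the right and rows downward; lengths in m; the calibration is good to about 2 mm. A picture is of the moment at which its call begins. camera_model takes no time and is no camera call.
- sign_off(): hands the job in; it is judged then, once.
The state is a dict: "time": time; "q": joint angles; "qd": joint speeds; "joint_torque": joint torques, N m; "tcp_pos": TCP position; "ee_rot": TCP orientation; "contact_force": force on the tool from outside, world axes, zero at the start; "wrist_torque": the same for the moment, N m; "grip_width": opening from 0.0 (shut) to 1.0 (fully open); "grip_force": force on a finger pad.
Only numpy, scipy, OpenCV 4.12 (cv2) and the standard library are available. Lean on these libraries where they do the work, as an engineer would, in place of code of your own. Each camera call takes 0.05 s, during which the arm holds its last target. There are 200 camera calls.

## Working session

There is one attempt and no reset: what is moved stays moved. The work goes in short steps, Python scripts to look and compute and a tool call to move; the robot and the scene stay as the last step left them, time stands still between calls to the robot, and variables do not carry over. Pictures are saved under pics/ and viewed, at most 14 in all, crops included, and the job is handed in when it is done.

Besides the shell and the picture viewer there is one more tool, called after "Emit:" as name(argument=value, ...), one argument or row to a line, values as JSON. drive_tool: Moves the arm, as the interface text tells. Shift numbers are shares of 40 mm and turn numbers shares of 6 degrees, none past 1 either way. Its arguments: {"type":"object","properties":{"targets":{"type":"array","items":{"type":"array","items":{"type":"number","minimum":-1,"maximum":1}}},"force":{"type":"number"}},"required":["targets"]}

```bash
mkdir -p pics; python3 - <<'E'
from plant import *
import cv2
for n in("side","top"):
    cv2.imwrite(f"pics/{n}0.png",grab_frame(n)[:,:,::-1]); m=camera_model(n); print(n,m)
s=read_state();print({k:s[k] for k in("time","tcp_pos","ee_rot","grip_width","contact_force")},pinch_z)
E
```

```text
side {'mtx': array([[472.5590577 ,   0.        , 311.69596303],
       [  0.        , 472.5590577 , 204.18009242],
       [  0.        ,   0.        ,   1.        ]]), 'origin': array([0.09766501, 0.57029181, 0.95104077]), 'rotation': array([-2.43364994, -0.00414964, -2.36589377])}
top {'mtx': array([[473.88466679,   0.        , 320.70662578],
       [  0.        , 473.88466679, 195.87412846],
       [  0.        ,   0.        ,   1.        ]]), 'origin': array([ 0.5459786 , -0.01879604,  1.07538234]), 'rotation': array([-3.07076506,  0.01163468, -1.55872543])}
{'time': 0.1, 'tcp_pos': array([ 0.26356439, -0.59366089,  0.30309645]), 'ee_rot': array([-3.14002618e+00,  9.93840351e-05,  4.17864520e-01]), 'grip_width': 1.0055512589522262, 'contact_force': array([-0.15635051,  0.68870995, -0.86330768])} 0.0539
```

View pics/side0.png

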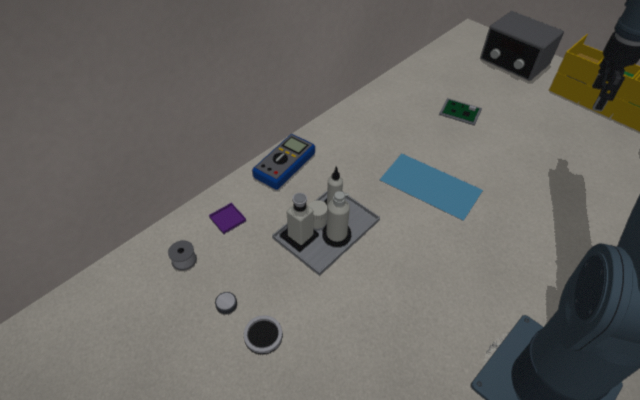

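View pics/top0.png

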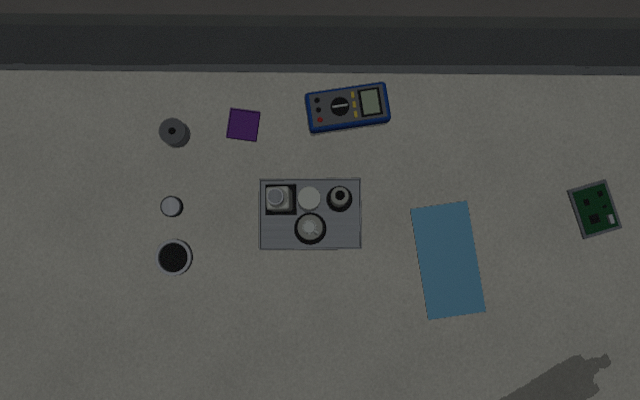

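The top view shows the square bottle at (278,198), jar at (309,198), slim at (340,197) and large at (310,228). The stand is at (175,257), the tin at (171,206) and the mat centre is near (447,260). The purple look-alike at (243,125) stays alone. The multimeter, spool and PCB are no part of the job.

Candidates for the first grasps are the three white bottles in the tray plus the white-lidded jar (309,198) and the tin (171,206). I'll check these in close crops.

```bash
cat > h.py <<'E'
import numpy as np, cv2
from scipy.spatial.transform import Rotation as R
from plant import *
def ray(n,p):
    m=camera_model(n); d=np.linalg.inv(m["mtx"])@[p[0],p[1],1]
    return m["origin"],R.from_euler("xyz",m["rotation"]).as_matrix()@d
def onz(n,p,z):
    o,d=ray(n,p); return o+d*(z-o[2])/d[2]
def tri(pt,ps):
    a,u=ray("top",pt);b,v=ray("side",ps);u=u/np.linalg.norm(u);v=v/np.linalg.norm(v)
    t=np.linalg.lstsq(np.c_[u,-v],b-a,rcond=None)[0]
    return (a+u*t[0]+b+v*t[1])/2, np.linalg.norm(a+u*t[0]-b-v*t[1])
def crop(n,x,y,w,h,s,img=None):
    return cv2.resize((grab_frame(n) if img is None else img)[y:y+h,x:x+w,::-1],None,fx=s,fy=s,interpolation=cv2.INTER_CUBIC)
E
python3 - <<'E'
from h import *
t=cv2.imread("pics/top0.png")[:,:,::-1];s=cv2.imread("pics/side0.png")[:,:,::-1]
a=crop("top",250,170,120,90,5,t); b=crop("side",265,155,120,120,5,s)
cv2.imwrite("pics/c1.png",a);cv2.imwrite("pics/c2.png",b)
E
```

```text
(no output)
```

View pics/c1.png

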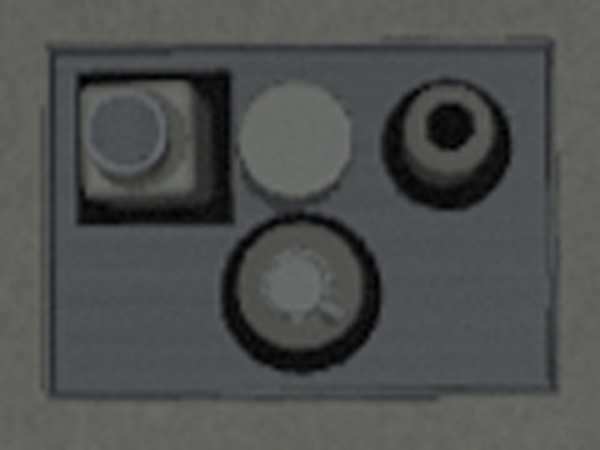

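View pics/c2.png

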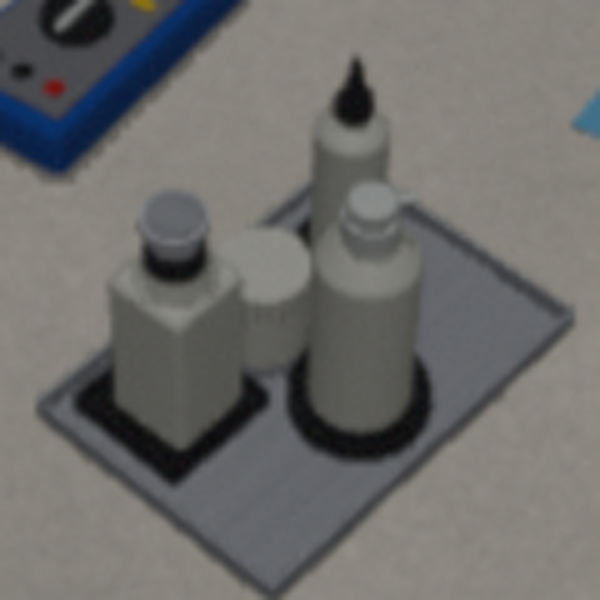

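The crops confirm the choice: square bottle with round pump at top (275,197)/side (300,198), jar at (309,198)/(318,207), large with spout at (309,226)/(340,196), slim with black nozzle at (340,195)/(336,167). Each foot is in its matching holder.

```bash
python3 - <<'E'
from h import *
np.set_printoptions(precision=4,suppress=True)
A=lambda x,y:(x/5+250-.4,y/5+170-.4)
B=lambda x,y:(x/5+265-.4,y/5+155-.4)
for n,a,b in[("sq",(127,133),(173,215)),("jar",(295,140),(265,262)),("large",(297,280),(373,203)),("slim",(450,125),(355,60))]:
    print(n,tri(A(*a),B(*b)))
for n,c in[("hsq",(155,147)),("hl",(301,293)),("hs",(447,145))]: print(n,onz("top",A(*c),.015))
for c in[(52,47),(551,44),(555,390),(50,395)]: print("tray",onz("top",A(*c),.014))
t=cv2.imread("pics/top0.png");s=cv2.imread("pics/side0.png")
# mat by hue
for n,im in(("top",t),("side",s)):
    h=cv2.cvtColor(im,cv2.COLOR_BGR2HSV)
    m=cv2.inRange(h,(90,80,60),(112,255,255));
    k=max(cv2.findContours(m,0,2)[0],key=cv2.contourArea)
    r=cv2.minAreaRect(k);print(n,r);
    q=np.array([onz(n,p,.003) for p in cv2.boxPoints(r)]) if n=="top" else np.array([onz(n,p[0],.003) for p in cv2.approxPolyDP(k,6,True)])
    print(q,q.mean(0),q.shape)
# stand and tin in a crop
a=crop("top",145,185,60,100,5,t[:,:,::-1]);b=crop("side",205,280,90,85,5,s[:,:,::-1])
o=np.zeros((500,760,3),np.uint8);o[:500,:300]=a;o[:425,305:755]=b;cv2.imwrite("pics/c3.png",o)
E
```

```text
sq (array([0.6103, 0.0828, 0.1478]), np.float64(0.0006916856123039918))
jar (array([0.6133, 0.0194, 0.0592]), np.float64(0.0014645999652231256))
large (array([0.5522, 0.0143, 0.1473]), np.float64(0.0023314698275799786))
slim (array([ 0.6146, -0.0437,  0.1539]), np.float64(0.001203573918056797))
hsq [0.613  0.0844 0.015 ]
hl [0.5484 0.0179 0.015 ]
hs [ 0.6154 -0.0466  0.015 ]
tray [0.6577 0.1318 0.014 ]
tray [ 0.6615 -0.093   0.014 ]
tray [ 0.5067 -0.0957  0.014 ]
tray [0.5017 0.1294 0.014 ]
top ((447.4189453125, 260.0135192871094), (112.6133041381836, 57.70404815673828), 80.53767395019531)
[[ 0.594  -0.2068  0.003 ]
 [ 0.6169 -0.3352  0.003 ]
 [ 0.3701 -0.3738  0.003 ]
 [ 0.3475 -0.2476  0.003 ]] [ 0.4821 -0.2908  0.003 ] (4, 3)
side ((430.8726806640625, 184.763427734375), (96.62245178222656, 35.308685302734375), 25.7960262298584)
[[ 0.5928 -0.2103  0.003 ]
 [ 0.3524 -0.248   0.003 ]
 [ 0.3695 -0.373   0.003 ]
 [ 0.6087 -0.3356  0.003 ]] [ 0.4808 -0.2917  0.003 ] (4, 3)
```

View pics/c3.png

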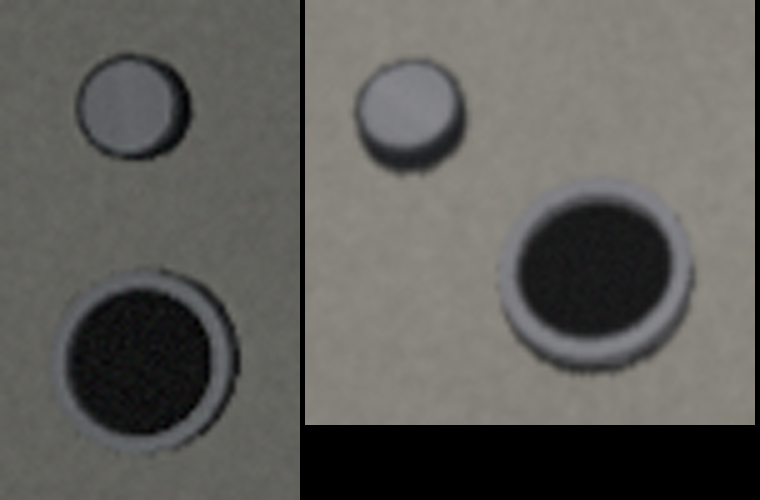

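The crop shows the tin at top (172,206) and the stand rim centre at top (173.4,256.6), side (262.8,333.6). Moving toward the slim bottle.

Emit:
drive_tool(
  targets=[
    [0.55,0.85,0,0,0,0.7,-1],
    [0.55,0.85,0,0,0,0.7,-1],
    [0.55,0.85,0,0,0,0.7,-1],
    [0.55,0.85,0,0,0,0.7,-1],
    [0.55,0.85,0,0,0,0.7,-1],
    [0.55,0.85,0,0,0,0.7,-1],
    [0.55,0.85,0,0,0,0.7,-1],
    [0.55,0.85,0,0,0,0.7,-1],
  ],
  force=40,
)

```text
time: 0.9
tcp_pos: [0.4402, -0.3205, 0.3037]
ee_rot: [-3.141, 0.0, 1.007]
contact_force: [1.3, -0.5, 0.4]
grip_width: 0.998
grip_force: 0.0
```

```bash
python3 - <<'E'
from h import *
print(tri((173.4,256.6),(262.8,333.6)),onz("top",(173.4,256.6),.017),onz("side",(262.8,333.6),.017), "tin",onz("top",(145+130/5-.4,185+107/5-.4),.019))
E
```

```text
(array([0.48073683, 0.3233613 , 0.00810586]), np.float64(0.001007040129214326)) [0.48166132 0.32084255 0.017     ] [0.47670797 0.32540219 0.017     ] tin [0.59425957 0.33033975 0.019     ]
```

Emit:
drive_tool(
  targets=[
    [0.55,0.86,0,0,0,0.7,-1],
    [0.55,0.86,0,0,0,0.7,-1],
    [0.55,0.86,0,0,0,0.7,-1],
    [0.55,0.86,0,0,0,0.7,-1],
    [0.55,0.86,0,0,0,0.7,-1],
    [0.55,0.86,0,0,0,0.7,-1],
    [0.55,0.86,0,0,0,0.7,-1],
    [0.55,0.86,0,0,0,0.7,-1],
  ],
)

```text
time: 1.7
tcp_pos: [0.6162, -0.0456, 0.3036]
ee_rot: [-3.141, 0.0, 1.593]
contact_force: [0.6, -0.3, -0.3]
grip_width: 1.001
grip_force: 0.0
```

Emit:
drive_tool(
  targets=[
    [0,0,-0.5,0,0,0,-1],
    [0,0,-0.5,0,0,0,-1],
    [0,0,-0.5,0,0,0,-1],
    [0,0,-0.5,0,0,0,-1],
    [0,0,0,0,0,0,-1],
  ],
)

```text
time: 2.2
tcp_pos: [0.6137, -0.047, 0.2208]
ee_rot: [-3.136, -0.0, 1.591]
contact_force: [-0.8, 0.3, -0.6]
grip_width: 1.0
grip_force: 0.0
```

```bash
python3 - <<'E'
from h import *
o=np.zeros((600,780,3),np.uint8)
o[:,:400]=crop("top",290,150,80,120,5); o[:,405:780]=crop("side",300,130,75,120,5)
cv2.imwrite("pics/g1.png",o)
E
```

```text
(no output)
```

View pics/g1.png

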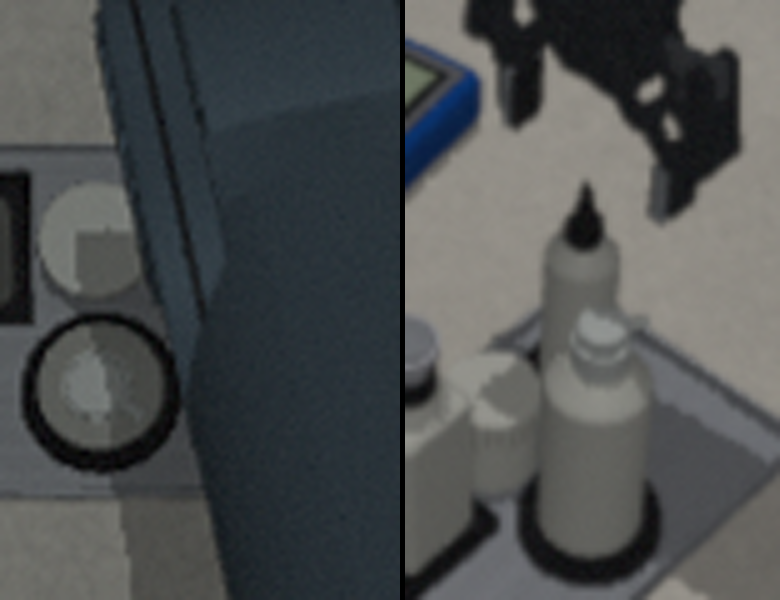

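The side view shows the open fingers straddling the slim bottle's nozzle (tips at (515,125) and (665,215), nozzle at (587,185)), so it is centred. Descending and gripping.

Emit:
drive_tool(
  targets=[
    [0,0,-0.4,0,0,0,-1],
    [0,0,-0.4,0,0,0,-1],
    [0,0,-0.4,0,0,0,-1],
    [0,0,-0.4,0,0,0,-1],
    [0,0,0,0,0,0,1],
    [0,0,0,0,0,0,1],
    [0,0,0,0,0,0,1],
    [0,0,0,0,0,0,1],
  ],
  force=40,
)

```text
time: 3.1
tcp_pos: [0.6164, -0.0468, 0.161]
ee_rot: [3.14, 0.0, 1.591]
contact_force: [0.5, 0.1, 0.2]
grip_width: 0.422
grip_force: 40.0
```

Emit:
drive_tool(
  targets=[
    [0,0,0,0,0,0,1],
    [0,0,0,0,0,0,1],
    [0,0,0,0,0,0,1],
    [0,0,0.1,0,0,0,1],
    [0,0,0.2,0,0,0,1],
    [0,0,0.2,0,0,0,1],
  ],
)

```text
time: 3.7
tcp_pos: [0.6155, -0.0469, 0.1803]
ee_rot: [-3.141, -0.0, 1.591]
contact_force: [0.3, -0.4, -0.1]
grip_width: 0.423
grip_force: 40.1
```

Emit:
drive_tool(
  targets=[
    [0,0,0.75,0,0,0,1],
    [0,0,0.75,0,0,0,1],
    [0,0,0.75,0,0,0,1],
    [0,0,0.75,0,0,0,1],
    [0,0,0.75,0,0,0,1],
    [-0.37,-0.46,0,0,0,-0.98,1],
    [-0.37,-0.46,0,0,0,-0.98,1],
    [-0.37,-0.46,0,0,0,-0.98,1],
  ],
)

```text
time: 4.5
tcp_pos: [0.5707, -0.1026, 0.3307]
ee_rot: [3.141, -0.0, 1.279]
contact_force: [-0.0, -0.5, -2.0]
grip_width: 0.424
grip_force: 40.3
```

Emit:
drive_tool(
  targets=[
    [-0.37,-0.46,0,0,0,-0.98,1],
    [-0.37,-0.46,0,0,0,-0.98,1],
    [-0.37,-0.46,0,0,0,-0.98,1],
    [-0.37,-0.46,0,0,0,-0.98,1],
    [-0.37,-0.46,0,0,0,-0.98,1],
    [-0.37,-0.46,0,0,0,-0.98,1],
    [-0.37,-0.46,0,0,0,-0.98,1],
    [-0.37,-0.46,0,0,0,-0.98,1],
  ],
)

```text
time: 5.3
tcp_pos: [0.4522, -0.2498, 0.3305]
ee_rot: [3.141, -0.001, 0.458]
contact_force: [0.1, -0.2, -1.1]
grip_width: 0.421
grip_force: 40.3
```

Emit:
drive_tool(
  targets=[
    [-0.37,-0.46,0,0,0,-0.98,1],
    [-0.37,-0.46,0,0,0,-0.98,1],
    [-0.37,-0.46,0,0,0,-0.98,1],
    [0,0,-0.9,0,0,0,1],
    [0,0,-0.9,0,0,0,1],
    [0,0,-0.9,0,0,0,1],
    [0,0,-0.5,0,0,0,1],
    [0,0,0,0,0,0,1],
  ],
)

```text
time: 6.1
tcp_pos: [0.4071, -0.3033, 0.1999]
ee_rot: [-3.138, 0.004, 0.154]
contact_force: [-0.4, 0.3, -1.4]
grip_width: 0.423
grip_force: 40.3
```

Emit:
drive_tool(
  targets=[
    [0,0,-0.5,0,0,0,1],
    [0,0,-0.4,0,0,0,1],
    [0,0,-0.1,0,0,0,1],
    [0,0,-0.1,0,0,0,1],
    [0,0,-0.05,0,0,0,1],
    [0,0,0,0,0,0,1],
  ],
)

```text
time: 6.7
tcp_pos: [0.4092, -0.3048, 0.1569]
ee_rot: [3.14, -0.001, 0.154]
contact_force: [0.1, 0.1, 0.7]
grip_width: 0.426
grip_force: 40.6
```

Emit:
drive_tool(
  targets=[
    [0,0,0,0,0,0,-1],
    [0,0,0,0,0,0,-1],
    [0,0,0,0,0,0,-1],
    [0,0,0,0,0,0,-1],
    [0,0,0,0,0,0,-1],
    [0,0,0.2,0,0,0,-1],
    [0,0,0.8,0,0,0,-1],
    [0,0,1,0,0,0,-1],
  ],
)

```text
time: 7.5
tcp_pos: [0.4077, -0.3038, 0.2361]
ee_rot: [-3.139, 0.003, 0.154]
contact_force: [0.1, 0.2, -0.8]
grip_width: 0.999
grip_force: 0.0
```

Emit:
drive_tool(
  targets=[
    [0,0,1,0,0,0,-1],
    [0,0,1,0,0,0,-1],
    [0.6,0.8,0,0,0,-0.2,-1],
    [0.6,1,0,0,0,-0.2,-1],
    [0.6,1,0,0,0,-0.2,-1],
    [0.6,1,0,0,0,-0.2,-1],
    [0.6,1,0,0,0,-0.2,-1],
    [0.5,1,0,0,0,-0.2,-1],
  ],
)

```text
time: 8.3
tcp_pos: [0.5494, -0.0707, 0.3166]
ee_rot: [3.141, -0.001, 0.028]
contact_force: [0.9, -1.5, -0.3]
grip_width: 0.999
grip_force: 0.0
```

Emit:
drive_tool(
  targets=[
    [0,1,0,0,0,-0.1,-1],
    [0,1,0,0,0,0,-1],
    [0,0.2,0,0,0,0,-1],
    [0,0,-0.6,0,0,0,-1],
    [0,0,-0.6,0,0,0,-1],
    [0,0,-0.6,0,0,0,-1],
    [0,0,-0.6,0,0,0,-1],
    [0,0,0,0,0,0,-1],
  ],
)

```text
time: 9.1
tcp_pos: [0.5466, 0.0146, 0.2175]
ee_rot: [3.141, 0.006, 0.017]
contact_force: [0.7, -0.0, 0.4]
grip_width: 0.998
grip_force: 0.0
```

```bash
python3 - <<'E'
from h import *
s=read_state();print(s["tcp_pos"],s["ee_rot"])
o=np.zeros((600,800,3),np.uint8)
f=grab_frame("side")
o[:,:400]=crop("side",300,130,80,120,5,f); o[:260,405:]=cv2.resize(f[110:240,360:540,::-1],(395,260))
o[270:570,405:]=crop("top",280,130,79,60,5)
cv2.imwrite("pics/g2.png",o)
E
```

```text
[0.54656794 0.01457466 0.21752844] [3.14078862 0.00571867 0.01720683]
```

View pics/g2.png

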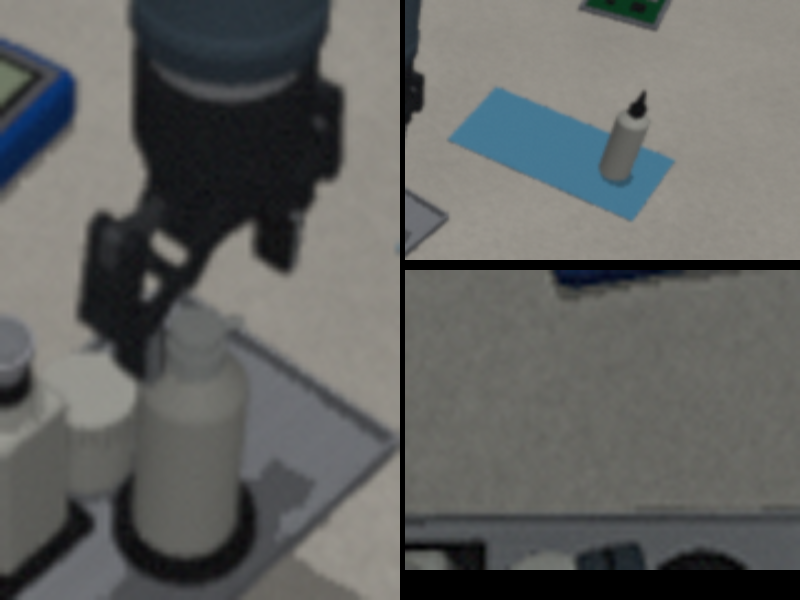

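The slim bottle stands on the mat. The fingers straddle the large bottle's cap; tips at (150,370) and (278,268) in the crop, cap at (197,315). I'll check the centring numerically.

```bash
python3 - <<'E'
from h import *
c=lambda x,y:(300+x/5-.4,130+y/5-.4)
print("cap",onz("side",c(194,318),.152),"tipmid",onz("side",c(214,319),.160))
print("foot holder",onz("side",c(185,503),.015), "tips",onz("side",c(150,375),.16),onz("side",c(278,270),.16))
E
```

```text
cap [0.55404267 0.01360559 0.152     ] tipmid [0.54266764 0.01330316 0.16      ]
foot holder [0.55205449 0.01286899 0.015     ] tips [0.54053552 0.05774779 0.16      ] [ 0.54200034 -0.02971142  0.16      ]
```

Emit:
drive_tool(
  targets=[
    [0.07,0,-0.38,0,0,0,-1],
    [0,0,-0.38,0,0,0,-1],
    [0,0,-0.38,0,0,0,-1],
    [0,0,-0.38,0,0,0,-1],
    [0,0,0,0,0,0,-1],
    [0,0,0,0,0,0,1],
    [0,0,0,0,0,0,1],
    [0,0,0,0,0,0,1],
  ],
  force=50,
)

```text
time: 10.0
tcp_pos: [0.5523, 0.0157, 0.1604]
ee_rot: [-3.141, -0.002, 0.018]
contact_force: [-1.0, -0.5, 0.7]
grip_width: 0.587
grip_force: 51.6
```

Emit:
drive_tool(
  targets=[
    [0,0,0,0,0,0,1],
    [0,0,0,0,0,0,1],
    [0,0,0,0,0,0,1],
    [0,0,0.1,0,0,0,1],
    [0,0,0.2,0,0,0,1],
    [0,0,0.2,0,0,0,1],
  ],
)

```text
time: 10.6
tcp_pos: [0.5511, 0.0154, 0.1796]
ee_rot: [3.142, 0.001, 0.018]
contact_force: [0.7, -0.1, -3.5]
grip_width: 0.593
grip_force: 52.5
```

Emit:
drive_tool(
  targets=[
    [0,0,0.75,0,0,0,1],
    [0,0,0.75,0,0,0,1],
    [0,0,0.75,0,0,0,1],
    [0,0,0.75,0,0,0,1],
    [0,0,0.75,0,0,0,1],
    [-0.22,-0.96,0,0,0,0.17,1],
    [-0.22,-0.96,0,0,0,0.17,1],
    [-0.22,-0.96,0,0,0,0.17,1],
  ],
)

```text
time: 11.4
tcp_pos: [0.5243, -0.1008, 0.33]
ee_rot: [3.141, -0.001, 0.073]
contact_force: [0.7, -0.5, -2.6]
grip_width: 0.585
grip_force: 53.1
```

Emit:
drive_tool(
  targets=[
    [-0.22,-0.96,0,0,0,0.17,1],
    [-0.22,-0.96,0,0,0,0.17,1],
    [-0.22,-0.96,0,0,0,0.17,1],
    [-0.22,-0.96,0,0,0,0.17,1],
    [-0.22,-0.96,0,0,0,0.17,1],
    [0,0,0,0,0,0,1],
    [0,0,-0.6,0,0,0,1],
    [0,0,-0.6,0,0,0,1],
  ],
)

```text
time: 12.2
tcp_pos: [0.4811, -0.292, 0.2816]
ee_rot: [3.141, -0.002, 0.159]
contact_force: [0.2, -0.1, -3.6]
grip_width: 0.587
grip_force: 53.3
```

Emit:
drive_tool(
  targets=[
    [0,0,-0.8,0,0,0,1],
    [0,0,-0.8,0,0,0,1],
    [0,0,-0.8,0,0,0,1],
    [0,0,-0.4,0,0,0,1],
    [0,0,-0.1,0,0,0,1],
    [0,0,-0.1,0,0,0,1],
    [0,0,0,0,0,0,1],
  ],
)

```text
time: 12.9
tcp_pos: [0.4814, -0.2918, 0.1618]
ee_rot: [3.141, -0.001, 0.16]
contact_force: [-0.2, 0.4, -2.8]
grip_width: 0.586
grip_force: 53.2
```

Emit:
drive_tool(
  targets=[
    [0,0,-0.1,0,0,0,1],
    [0,0,-0.05,0,0,0,1],
    [0,0,0,0,0,0,1],
  ],
)

```text
time: 13.2
tcp_pos: [0.4817, -0.2919, 0.1564]
ee_rot: [3.14, -0.001, 0.16]
contact_force: [-1.6, 0.7, 5.7]
grip_width: 0.588
grip_force: 54.2
```

Emit:
drive_tool(
  targets=[
    [0,0,0,0,0,0,-1],
    [0,0,0,0,0,0,-1],
    [0,0,0,0,0,0,-1],
    [0,0,0,0,0,0,-1],
    [0,0,0,0,0,0,-1],
    [0,0,0.2,0,0,0,-1],
    [0,0,0.8,0,0,0,-1],
    [0,0,1,0,0,0,-1],
  ],
)

```text
time: 14.0
tcp_pos: [0.48, -0.2911, 0.2351]
ee_rot: [-3.139, 0.003, 0.16]
contact_force: [0.9, 0.0, 0.2]
grip_width: 0.998
grip_force: 0.0
```

Emit:
drive_tool(
  targets=[
    [0,0,1,0,0,0,-1],
    [0,0,1,0,0,0,-1],
    [0.23,0.67,0,0,0,0.98,-1],
    [0.23,0.67,0,0,0,0.98,-1],
    [0.23,0.67,0,0,0,0.98,-1],
    [0.23,0.67,0,0,0,0.98,-1],
    [0.23,0.67,0,0,0,0.98,-1],
    [0.23,0.67,0,0,0,0.98,-1],
  ],
)

```text
time: 14.8
tcp_pos: [0.5363, -0.1298, 0.3158]
ee_rot: [3.141, -0.0, 0.78]
contact_force: [-0.8, 0.4, -0.3]
grip_width: 1.003
grip_force: 0.0
```

Emit:
drive_tool(
  targets=[
    [0.23,0.67,0,0,0,0.98,-1],
    [0.23,0.67,0,0,0,0.98,-1],
    [0.23,0.67,0,0,0,0.98,-1],
    [0.23,0.67,0,0,0,0.98,-1],
    [0.23,0.67,0,0,0,0.98,-1],
    [0.23,0.67,0,0,0,0.98,-1],
    [0.23,0.67,0,0,0,0.98,-1],
    [0.23,0.67,0,0,0,0.98,-1],
  ],
)

```text
time: 15.6
tcp_pos: [0.61, 0.0844, 0.3157]
ee_rot: [3.141, 0.0, 1.601]
contact_force: [-0.8, 0.2, -0.6]
grip_width: 1.001
grip_force: 0.0
```

Emit:
drive_tool(
  targets=[
    [0,0,-0.8,0,0,0,-1],
    [0,0,-0.8,0,0,0,-1],
    [0,0,-0.8,0,0,0,-1],
    [0,0,0,0,0,0,-1],
  ],
)

```text
time: 16.0
tcp_pos: [0.6072, 0.0826, 0.2154]
ee_rot: [-3.134, 0.002, 1.597]
contact_force: [-0.3, 0.7, 0.2]
grip_width: 1.002
grip_force: 0.0
```

```bash
python3 - <<'E'
from h import *
s=read_state();print(s["tcp_pos"],s["ee_rot"])
o=np.zeros((600,800,3),np.uint8)
f=grab_frame("side")
o[:,:400]=crop("side",265,130,80,120,5,f); o[:260,405:]=cv2.resize(f[110:240,360:540,::-1],(395,260))
cv2.imwrite("pics/g3.png",o)
E
```

```text
[0.60716741 0.08258901 0.21540939] [-3.13390527e+00  1.65779647e-03  1.59707931e+00]
```

View pics/g3.png

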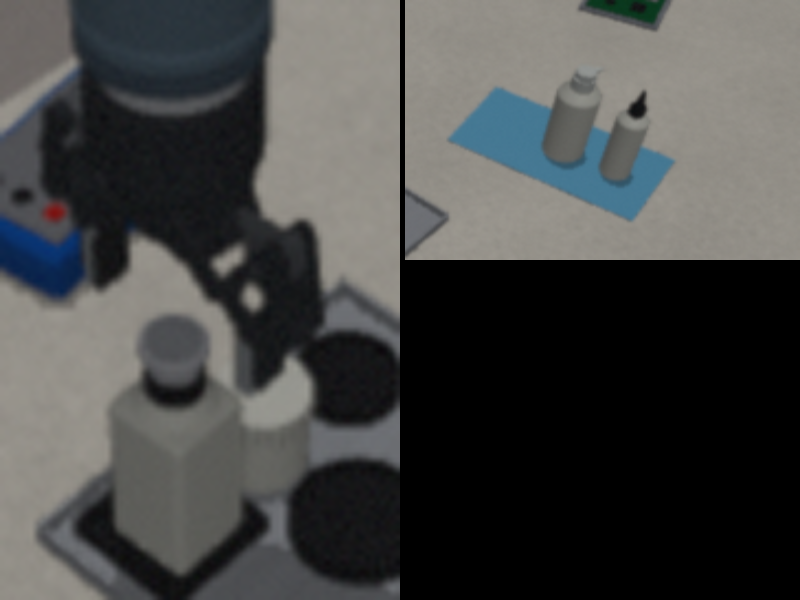

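Large and slim both stand on the mat. Fingers straddle the square bottle's pump (tips (108,285)/(258,385), pump (173,340)). Descending.

Emit:
drive_tool(
  targets=[
    [0,0,-0.39,0,0,0,-1],
    [0,0,-0.39,0,0,0,-1],
    [0,0,-0.39,0,0,0,-1],
    [0,0,-0.39,0,0,0,-1],
    [0,0,0,0,0,0,-1],
    [0,0,0,0,0,0,1],
    [0,0,0,0,0,0,1],
    [0,0,0,0,0,0,1],
  ],
  force=50,
)

```text
time: 16.85
tcp_pos: [0.6103, 0.0838, 0.1578]
ee_rot: [3.14, -0.0, 1.597]
contact_force: [1.5, 0.7, -0.3]
grip_width: 0.552
grip_force: 51.2
```

Emit:
drive_tool(
  targets=[
    [0,0,0,0,0,0,1],
    [0,0,0,0,0,0,1],
    [0,0,0,0,0,0,1],
    [0,0,0.1,0,0,0,1],
    [0,0,0.2,0,0,0,1],
    [0,0,0.2,0,0,0,1],
  ],
)

```text
time: 17.45
tcp_pos: [0.6095, 0.0834, 0.177]
ee_rot: [-3.141, 0.0, 1.597]
contact_force: [-0.2, 0.8, -1.7]
grip_width: 0.553
grip_force: 51.4
```

Emit:
drive_tool(
  targets=[
    [0,0,0.75,0,0,0,1],
    [0,0,0.75,0,0,0,1],
    [0,0,0.75,0,0,0,1],
    [0,0,0.75,0,0,0,1],
    [0,0,0.75,0,0,0,1],
    [-0.1,-0.65,0,0,0,-0.98,1],
    [-0.1,-0.65,0,0,0,-0.98,1],
    [-0.1,-0.65,0,0,0,-0.98,1],
  ],
)

```text
time: 18.25
tcp_pos: [0.5974, 0.0047, 0.3275]
ee_rot: [3.141, -0.0, 1.285]
contact_force: [0.2, -0.5, -2.0]
grip_width: 0.552
grip_force: 51.9
```

Emit:
drive_tool(
  targets=[
    [-0.1,-0.65,0,0,0,-0.98,1],
    [-0.1,-0.65,0,0,0,-0.98,1],
    [-0.1,-0.65,0,0,0,-0.98,1],
    [-0.1,-0.65,0,0,0,-0.98,1],
    [-0.1,-0.65,0,0,0,-0.98,1],
    [-0.1,-0.65,0,0,0,-0.98,1],
    [-0.1,-0.65,0,0,0,-0.98,1],
    [-0.1,-0.65,0,0,0,-0.98,1],
  ],
)

```text
time: 19.05
tcp_pos: [0.5653, -0.2033, 0.3273]
ee_rot: [3.142, -0.0, 0.464]
contact_force: [-0.0, 0.0, -2.4]
grip_width: 0.554
grip_force: 52.0
```

Emit:
drive_tool(
  targets=[
    [-0.1,-0.65,0,0,0,-0.98,1],
    [-0.1,-0.65,0,0,0,-0.98,1],
    [-0.1,-0.65,0,0,0,-0.98,1],
    [0,0,0,0,0,0,1],
    [0,0,-0.9,0,0,0,1],
    [0,0,-0.9,0,0,0,1],
    [0,0,-0.9,0,0,0,1],
    [0,0,-0.9,0,0,0,1],
  ],
)

```text
time: 19.85
tcp_pos: [0.554, -0.2796, 0.1819]
ee_rot: [-3.141, -0.001, 0.162]
contact_force: [-0.7, -0.6, -2.3]
grip_width: 0.551
grip_force: 51.9
```

Emit:
drive_tool(
  targets=[
    [0,0,-0.4,0,0,0,1],
    [0,0,-0.1,0,0,0,1],
    [0,0,-0.1,0,0,0,1],
    [0,0,0,0,0,0,1],
  ],
)

```text
time: 20.25
tcp_pos: [0.5546, -0.2807, 0.16]
ee_rot: [3.14, -0.002, 0.16]
contact_force: [-0.6, 0.0, -1.5]
grip_width: 0.553
grip_force: 51.9
```

Emit:
drive_tool(
  targets=[
    [0,0,-0.1,0,0,0,1],
    [0,0,-0.04,0,0,0,1],
    [0,0,0,0,0,0,1],
  ],
)

```text
time: 20.55
tcp_pos: [0.5542, -0.2807, 0.1538]
ee_rot: [3.141, -0.001, 0.16]
contact_force: [0.7, 0.5, 0.1]
grip_width: 0.55
grip_force: 52.1
```

Emit:
drive_tool(
  targets=[
    [0,0,-0.02,0,0,0,1],
    [0,0,0,0,0,0,-1],
    [0,0,0,0,0,0,-1],
    [0,0,0,0,0,0,-1],
    [0,0,0,0,0,0,-1],
    [0,0,0,0,0,0,-1],
    [0,0,0.2,0,0,0,-1],
    [0,0,0.8,0,0,0,-1],
  ],
)

```text
time: 21.35
tcp_pos: [0.5518, -0.2796, 0.1901]
ee_rot: [-3.138, 0.005, 0.16]
contact_force: [0.7, -0.9, 0.1]
grip_width: 1.003
grip_force: 0.0
```

Emit:
drive_tool(
  targets=[
    [0,0,1,0,0,0,-1],
    [0,0,1,0,0,0,-1],
    [0,0,1,0,0,0,-1],
    [0.18,0.8,0,0,0,0,-1],
    [0.18,0.95,0,0,0,0,-1],
    [0.18,0.95,0,0,0,0,-1],
    [0.18,0.95,0,0,0,0,-1],
    [0.18,0.95,0,0,0,0,-1],
  ],
)

```text
time: 22.15
tcp_pos: [0.5898, -0.095, 0.3131]
ee_rot: [3.141, -0.001, 0.16]
contact_force: [0.1, 0.1, 0.4]
grip_width: 1.002
grip_force: 0.0
```

Emit:
drive_tool(
  targets=[
    [0.18,0.95,0,0,0,0,-1],
    [0.18,0.95,0,0,0,0,-1],
    [0.22,1,0,0,0,0,-1],
    [0,0,-0.9,0,0,0,-1],
    [0,0,-0.9,0,0,0,-1],
    [0,0,-0.9,0,0,0,-1],
    [0,0,-0.9,0,0,0,-1],
    [0,0,0,0,0,0,-1],
  ],
)

```text
time: 22.95
tcp_pos: [0.6098, 0.0192, 0.1642]
ee_rot: [-3.141, 0.009, 0.161]
contact_force: [-0.1, -0.2, -0.1]
grip_width: 1.004
grip_force: 0.0
```

```bash
python3 - <<'E'
from h import *
s=read_state();print(s["tcp_pos"],s["ee_rot"])
o=np.zeros((600,800,3),np.uint8)
f=grab_frame("side")
o[:,:400]=crop("side",270,130,80,120,5,f); o[:260,405:]=cv2.resize(f[110:240,360:540,::-1],(395,260))
o[270:570,405:]=crop("side",220,290,79,60,5,f)
cv2.imwrite("pics/g4.png",o)
E
```

```text
[0.60980382 0.01924722 0.16421586] [-3.14098059  0.00873346  0.16054114]
```

View pics/g4.png

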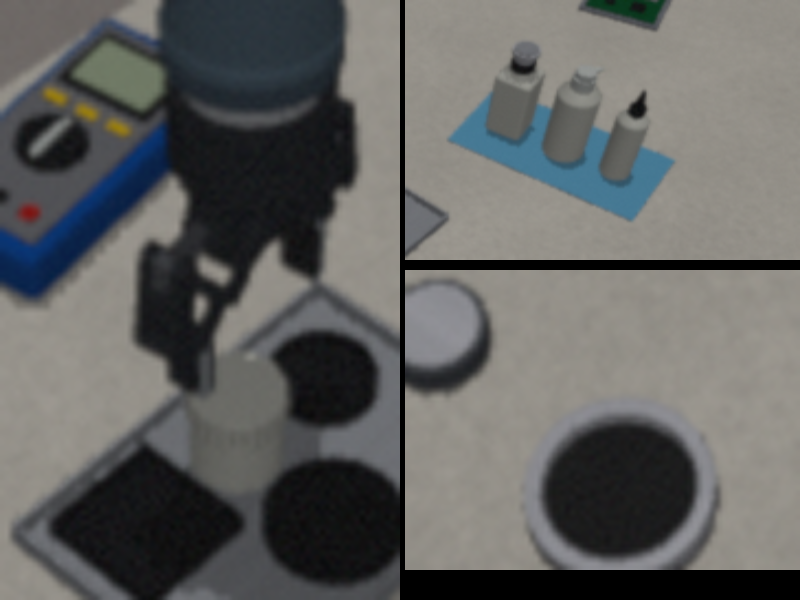

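All three bottles stand upright on the mat. The open fingers are over the jar (lid at crop (240,390)) and the empty holders are clear. Gripping the jar.

Emit:
drive_tool(
  targets=[
    [0,0,-0.44,0,0,0,-1],
    [0,0,-0.44,0,0,0,-1],
    [0,0,-0.44,0,0,0,-1],
    [0,0,-0.44,0,0,0,-1],
    [0,0,0,0,0,0,-1],
    [0,0,0,0,0,0,1],
    [0,0,0,0,0,0,1],
    [0,0,0,0,0,0,1],
  ],
)

```text
time: 23.8
tcp_pos: [0.6139, 0.0197, 0.0995]
ee_rot: [3.141, -0.002, 0.16]
contact_force: [-1.4, -0.3, 1.6]
grip_width: 0.568
grip_force: 51.1
```

Emit:
drive_tool(
  targets=[
    [0,0,0,0,0,0,1],
    [0,0,0,0,0,0,1],
    [0,0,0,0,0,0,1],
    [0,0,0.1,0,0,0,1],
    [0,0,0.2,0,0,0,1],
    [0,0,0.2,0,0,0,1],
  ],
)

```text
time: 24.4
tcp_pos: [0.6128, 0.0195, 0.1185]
ee_rot: [-3.142, 0.0, 0.16]
contact_force: [1.4, 0.1, -1.7]
grip_width: 0.565
grip_force: 51.9
```

Emit:
drive_tool(
  targets=[
    [0,0,0.8,0,0,0,1],
    [0,0,0.8,0,0,0,1],
    [0,0,0.9,0,0,0,1],
    [-0.41,0.95,0,0,0,0,1],
    [-0.41,0.95,0,0,0,0,1],
    [-0.41,0.95,0,0,0,0,1],
    [-0.41,0.95,0,0,0,0,1],
    [-0.41,0.95,0,0,0,0,1],
  ],
)

```text
time: 25.2
tcp_pos: [0.5301, 0.2108, 0.2187]
ee_rot: [-3.142, -0.001, 0.16]
contact_force: [0.9, 0.6, -1.6]
grip_width: 0.568
grip_force: 52.5
```

Emit:
drive_tool(
  targets=[
    [-0.41,0.95,0,0,0,0,1],
    [-0.41,0.95,0,0,0,0,1],
    [-0.41,0.95,0,0,0,0,1],
    [0,0,-0.6,0,0,0,1],
    [0,0,-0.6,0,0,0,1],
    [0,0,-0.6,0,0,0,1],
    [0,0,0,0,0,0,1],
  ],
)

```text
time: 25.9
tcp_pos: [0.48, 0.3222, 0.1436]
ee_rot: [3.139, 0.005, 0.16]
contact_force: [-0.2, -0.3, -2.5]
grip_width: 0.56
grip_force: 52.5
```

```bash
python3 - <<'E'
from h import *
s=read_state();print(s["tcp_pos"],s["ee_rot"])
o=np.zeros((500,800,3),np.uint8)
o[:,:395]=crop("side",220,270,79,100,5); o[:,400:]=crop("top",140,190,80,100,5)
cv2.imwrite("pics/g5.png",o)
E
```

```text
[0.47999184 0.32220425 0.14355391] [3.1388153  0.00501272 0.16048539]
```

View pics/g5.png

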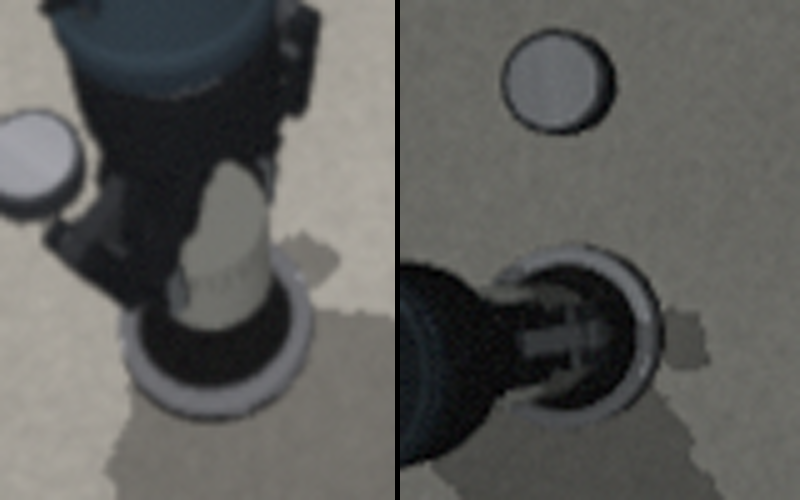

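The jar hangs over the stand's recess. In the side crop its foot is at about (219,290) and the stand's centre about (217,315); the tin is untouched. I'll compare them in the same camera.

```bash
python3 - <<'E'
from h import *
c=lambda x,y:(220+x/5-.4,270+y/5-.4)
print("foot",onz("side",c(219,290),.051),"lid",onz("side",c(225,208),.106),"rim",onz("side",c(217,315),.017))
m=camera_model("side");p=R.from_euler("xyz",m["rotation"]).as_matrix().T@(np.array([.4808,.3231,.051])-m["origin"])
q=m["mtx"]@p;q=q[:2]/q[2];print("expect foot crop px",(q[0]-220+.4)*5,(q[1]-270+.4)*5)
E
```

```text
foot [0.4718385  0.32471785 0.051     ] lid [0.47328182 0.3148626  0.106     ] rim [0.47809057 0.32360623 0.017     ]
expect foot crop px 207.40547493819332 273.1986315981099
```

Emit:
drive_tool(
  targets=[
    [0.06,0,-0.4,0,0,0,1],
    [0,0,-0.4,0,0,0,1],
    [0,0,-0.1,0,0,0,1],
    [0,0,-0.1,0,0,0,1],
    [0,0,0,0,0,0,1],
  ],
)

```text
time: 26.5
tcp_pos: [0.4839, 0.3234, 0.1054]
ee_rot: [3.141, 0.001, 0.16]
contact_force: [0.7, -0.2, -1.8]
grip_width: 0.563
grip_force: 52.6
```

Emit:
drive_tool(
  targets=[
    [0,0,-0.03,0,0,0,1],
    [0,0,0,0,0,0,1],
  ],
)

```text
time: 26.7
tcp_pos: [0.4843, 0.3237, 0.105]
ee_rot: [-3.141, -0.0, 0.16]
contact_force: [0.1, -0.5, -1.8]
grip_width: 0.566
grip_force: 52.6
```

Emit:
drive_tool(
  targets=[
    [0,0,-0.04,0,0,0,1],
    [0,0,-0.02,0,0,0,1],
    [0,0,0,0,0,0,1],
  ],
)

```text
time: 27.0
tcp_pos: [0.4845, 0.3238, 0.1044]
ee_rot: [3.142, -0.001, 0.16]
contact_force: [-5.9, -3.4, 17.3]
grip_width: 0.568
grip_force: 54.4
```

Contact at TCP 0.1044 corresponds to a foot height of 8 mm, so the jar is on the recess floor. Releasing and looking.

Emit:
drive_tool(
  targets=[
    [0,0,0.03,0,0,0,1],
    [0,0,0,0,0,0,-1],
    [0,0,0,0,0,0,-1],
    [0,0,0,0,0,0,-1],
    [0,0,0,0,0,0,-1],
    [0,0,0.4,0,0,0,-1],
    [0,0,1,0,0,0,-1],
    [0,0,1,0,0,0,-1],
  ],
)

```text
time: 27.8
tcp_pos: [0.4837, 0.3233, 0.2011]
ee_rot: [3.141, 0.001, 0.16]
contact_force: [0.1, 0.5, 0.9]
grip_width: 1.002
grip_force: 0.0
```

Emit:
drive_tool(
  targets=[
    [0,0,1,0,0,0,-1],
    [0,0,1,0,0,0,-1],
    [0,-0.9,0.8,0,0,0,-1],
    [0,-1,0,0,0,0,-1],
    [0,-1,0,0,0,0,-1],
    [0,-1,0,0,0,0,-1],
    [0,-1,0,0,0,0,-1],
    [0,-1,0,0,0,0,-1],
  ],
)

```text
time: 28.6
tcp_pos: [0.4838, 0.086, 0.3127]
ee_rot: [-3.141, -0.001, 0.16]
contact_force: [0.6, -0.2, 0.4]
grip_width: 0.996
grip_force: 0.0
```

```bash
python3 - <<'E'
from h import *
o=np.zeros((600,800,3),np.uint8);f=grab_frame("side");t=grab_frame("top")
o[:340,:400]=crop("side",215,280,100,85,4,f); o[:400,405:]=crop("top",140,190,79,80,5,t); 
o[345:595,:400]=crop("side",380,120,120,75,10/3,f)[:250,:400]
cv2.imwrite("pics/g6.png",o)
E
```

```text
(no output)
```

View pics/g6.png

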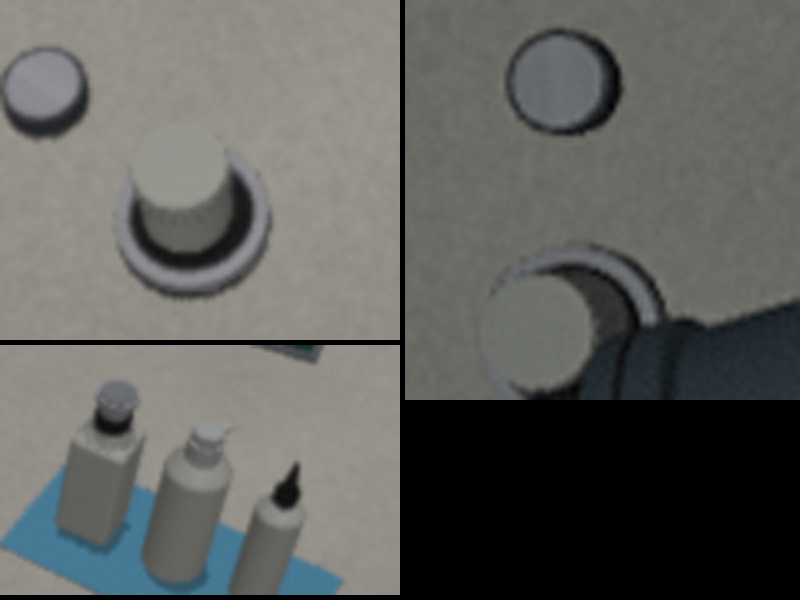

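The jar sits in the recess, the tin hasn't moved, and all three bottles are upright on the mat. Now the square bottle goes back.

Emit:
drive_tool(
  targets=[
    [0.18,-0.92,0,0,0,0,-1],
    [0.18,-0.92,0,0,0,0,-1],
    [0.18,-0.92,0,0,0,0,-1],
    [0.18,-0.92,0,0,0,0,-1],
    [0.18,-0.92,0,0,0,0,-1],
    [0.18,-0.92,0,0,0,0,-1],
    [0.18,-0.92,0,0,0,0,-1],
    [0.18,-0.92,0,0,0,0,-1],
  ],
)

```text
time: 29.5
tcp_pos: [0.5422, -0.2076, 0.3126]
ee_rot: [-3.141, -0.001, 0.161]
contact_force: [1.0, -0.4, -1.0]
grip_width: 0.999
grip_force: 0.0
```

Emit:
drive_tool(
  targets=[
    [0.17,-0.92,0,0,0,0,-1],
    [0.17,-0.9,0,0,0,0,-1],
    [0,0,0,0,0,0,-1],
    [0,0,-0.8,0,0,0,-1],
    [0,0,-0.8,0,0,0,-1],
    [0,0,0,0,0,0,-1],
    [0,0,0,0,0,0,-1],
  ],
)

```text
time: 30.2
tcp_pos: [0.5557, -0.2788, 0.2484]
ee_rot: [-3.141, -0.0, 0.161]
contact_force: [-0.2, -0.4, 0.7]
grip_width: 0.997
grip_force: 0.0
```

Emit:
drive_tool(
  targets=[
    [-0.04,-0.04,-0.59,0,0,0,-1],
    [0,0,-0.59,0,0,0,-1],
    [0,0,-0.59,0,0,0,-1],
    [0,0,-0.59,0,0,0,-1],
    [0,0,0,0,0,0,-1],
    [0,0,0,0,0,0,1],
    [0,0,0,0,0,0,1],
    [0,0,0,0,0,0,1],
  ],
)

```text
time: 31.0
tcp_pos: [0.5551, -0.2814, 0.1555]
ee_rot: [3.14, -0.003, 0.16]
contact_force: [0.7, -0.2, 4.7]
grip_width: 0.551
grip_force: 50.4
```

Emit:
drive_tool(
  targets=[
    [0,0,0,0,0,0,1],
    [0,0,0,0,0,0,1],
    [0,0,0,0,0,0,1],
    [0,0,0.1,0,0,0,1],
    [0,0,0.2,0,0,0,1],
    [0,0,0.2,0,0,0,1],
  ],
)

```text
time: 31.6
tcp_pos: [0.5536, -0.2814, 0.1739]
ee_rot: [3.142, 0.0, 0.16]
contact_force: [0.2, -0.2, -2.4]
grip_width: 0.549
grip_force: 51.6
```

```bash
python3 - <<'E'
from h import *
np.set_printoptions(precision=4,suppress=True)
for n in("top","side"):
    t=grab_frame(n); 
    m=(t.max(2)<38).astype(np.uint8)
    roi=np.zeros_like(m); 
    if n=="top": roi[175:255,255:365]=1
    else: roi[185:275,270:385]=1
    k=cv2.findContours(m*roi,0,2)[0]
    for c in sorted(k,key=cv2.contourArea)[-4:]:
        if cv2.contourArea(c)>60:
            x,y,w,h=cv2.boundingRect(c)
            print(n,cv2.contourArea(c),(x,y,w,h),onz(n,(x+w/2-.5,y+h/2-.5),.014),cv2.minAreaRect(c)[2])
E
```

```text
top 465.0 (327, 186, 25, 26) [ 0.6157 -0.0467  0.014 ] 0.0
top 736.0 (295, 213, 31, 32) [0.5478 0.0175 0.014 ] 90.0
top 842.0 (266, 184, 30, 31) [0.6131 0.0847 0.014 ] 90.0
side 274.5 (324, 197, 21, 18) [ 0.612  -0.0427  0.014 ] 90.0
side 505.0 (323, 222, 28, 25) [0.5447 0.0212 0.014 ] 90.0
side 603.0 (281, 220, 37, 31) [0.6086 0.0886 0.014 ] 45.0
```

Emit:
drive_tool(
  targets=[
    [0,0,0.75,0,0,0,1],
    [0,0,0.75,0,0,0,1],
    [0,0,0.75,0,0,0,1],
    [0,0,0.75,0,0,0,1],
    [0,0,0.75,0,0,0,1],
    [0.1,0.65,0,0,0,0.97,1],
    [0.1,0.65,0,0,0,0.97,1],
    [0.1,0.65,0,0,0,0.97,1],
  ],
)

```text
time: 32.5
tcp_pos: [0.5656, -0.2024, 0.3233]
ee_rot: [3.141, -0.0, 0.469]
contact_force: [0.9, -0.7, -2.6]
grip_width: 0.551
grip_force: 52.2
```

Emit:
drive_tool(
  targets=[
    [0.1,0.65,0,0,0,0.97,1],
    [0.1,0.65,0,0,0,0.97,1],
    [0.1,0.65,0,0,0,0.97,1],
    [0.1,0.65,0,0,0,0.97,1],
    [0.1,0.65,0,0,0,0.97,1],
    [0.1,0.65,0,0,0,0.97,1],
    [0.1,0.65,0,0,0,0.97,1],
    [0.1,0.65,0,0,0,0.97,1],
  ],
)

```text
time: 33.3
tcp_pos: [0.5976, 0.0056, 0.3231]
ee_rot: [-3.141, 0.0, 1.281]
contact_force: [0.4, 0.4, -1.4]
grip_width: 0.548
grip_force: 52.2
```

Emit:
drive_tool(
  targets=[
    [0.1,0.65,0,0,0,1,1],
    [0.15,0.7,0,0,0,1,1],
    [0.1,0.7,0,0,0,1,1],
    [0,0,0,0,0,0,1],
    [0,0,-0.9,0,0,0,1],
    [0,0,-0.9,0,0,0,1],
    [0,0,-0.9,0,0,0,1],
    [0,0,0,0,0,0,1],
  ],
)

```text
time: 34.1
tcp_pos: [0.6084, 0.0851, 0.2101]
ee_rot: [-3.132, 0.002, 1.591]
contact_force: [-0.7, -0.8, -1.7]
grip_width: 0.549
grip_force: 52.4
```

Emit:
drive_tool(
  targets=[
    [0,0,0,0,0,0,1],
  ],
)

```text
time: 34.2
tcp_pos: [0.6118, 0.0864, 0.2155]
ee_rot: [-3.141, 0.0, 1.591]
contact_force: [0.4, -0.3, -1.6]
grip_width: 0.551
grip_force: 52.4
```

Emit:
drive_tool(
  targets=[
    [0,0,-0.5,0,0,0,1],
    [0,0,-0.5,0,0,0,1],
    [0,0,-0.2,0,0,0,1],
    [0,0,-0.1,0,0,0,1],
    [0,0,-0.1,0,0,0,1],
    [0,0,0,0,0,0,1],
  ],
)

```text
time: 34.8
tcp_pos: [0.6122, 0.0868, 0.1598]
ee_rot: [3.141, -0.0, 1.592]
contact_force: [0.1, 0.8, -2.2]
grip_width: 0.55
grip_force: 52.4
```

Emit:
drive_tool(
  targets=[
    [0,0,-0.04,0,0,0,1],
    [0,0,0,0,0,0,1],
  ],
)

```text
time: 35.0
tcp_pos: [0.6123, 0.0868, 0.1595]
ee_rot: [3.14, 0.0, 1.592]
contact_force: [-3.8, -0.5, 9.0]
grip_width: 0.551
grip_force: 53.6
```

Emit:
drive_tool(
  targets=[
    [0,0,0,0,0,0,-1],
    [0,0,0,0,0,0,-1],
    [0,0,0,0,0,0,-1],
    [0,0,0,0,0,0,-1],
    [0,0,0,0,0,0,-1],
    [0,0,0.2,0,0,0,-1],
    [0,0,0.8,0,0,0,-1],
    [0,0,1,0,0,0,-1],
  ],
)

```text
time: 35.8
tcp_pos: [0.6107, 0.0865, 0.2373]
ee_rot: [-3.138, 0.0, 1.592]
contact_force: [1.0, -0.3, -0.1]
grip_width: 0.995
grip_force: 0.0
```

Emit:
drive_tool(
  targets=[
    [0,0,1,0,0,0,-1],
    [0,0,1,0,0,0,-1],
    [-0.23,-0.67,0,0,0,-0.98,-1],
    [-0.23,-0.67,0,0,0,-0.98,-1],
    [-0.23,-0.67,0,0,0,-0.98,-1],
    [-0.23,-0.67,0,0,0,-0.98,-1],
    [-0.23,-0.67,0,0,0,-0.98,-1],
    [-0.23,-0.67,0,0,0,-0.98,-1],
  ],
)

```text
time: 36.6
tcp_pos: [0.5561, -0.075, 0.3182]
ee_rot: [3.141, -0.0, 0.972]
contact_force: [0.5, 0.0, -0.2]
grip_width: 0.998
grip_force: 0.0
```

Emit:
drive_tool(
  targets=[
    [-0.23,-0.67,0,0,0,-0.98,-1],
    [-0.23,-0.67,0,0,0,-0.98,-1],
    [-0.23,-0.67,0,0,0,-0.98,-1],
    [-0.23,-0.67,0,0,0,-0.98,-1],
    [-0.23,-0.67,0,0,0,-0.98,-1],
    [-0.23,-0.67,0,0,0,-0.98,-1],
    [-0.23,-0.67,0,0,0,-0.98,-1],
    [-0.23,-0.67,0,0,0,-0.98,-1],
  ],
)

```text
time: 37.4
tcp_pos: [0.4825, -0.2893, 0.3182]
ee_rot: [3.141, -0.001, 0.151]
contact_force: [0.1, 1.0, -0.4]
grip_width: 0.998
grip_force: 0.0
```

Emit:
drive_tool(
  targets=[
    [0,0,-0.8,0,0,0,-1],
    [0,0,-0.8,0,0,0,-1],
    [0,0,0,0,0,0,-1],
    [0,0,0,0,0,0,-1],
  ],
)

```text
time: 37.8
tcp_pos: [0.4831, -0.2883, 0.2542]
ee_rot: [-3.141, 0.0, 0.155]
contact_force: [0.6, 0.0, 0.5]
grip_width: 0.999
grip_force: 0.0
```

Emit:
drive_tool(
  targets=[
    [-0.04,-0.08,-0.61,0,0,0.05,-1],
    [0,0,-0.61,0,0,0,-1],
    [0,0,-0.61,0,0,0,-1],
    [0,0,-0.61,0,0,0,-1],
    [0,0,0,0,0,0,-1],
    [0,0,0,0,0,0,1],
    [0,0,0,0,0,0,1],
    [0,0,0,0,0,0,1],
  ],
)

```text
time: 38.6
tcp_pos: [0.4828, -0.2921, 0.1582]
ee_rot: [3.14, -0.003, 0.16]
contact_force: [-1.2, 1.2, 4.4]
grip_width: 0.583
grip_force: 51.0
```

Emit:
drive_tool(
  targets=[
    [0,0,0,0,0,0,1],
    [0,0,0,0,0,0,1],
    [0,0,0,0,0,0,1],
    [0,0,0.1,0,0,0,1],
    [0,0,0.2,0,0,0,1],
    [0,0,0.2,0,0,0,1],
  ],
)

```text
time: 39.2
tcp_pos: [0.4812, -0.2917, 0.1767]
ee_rot: [3.142, 0.0, 0.16]
contact_force: [-0.6, 0.5, -2.8]
grip_width: 0.587
grip_force: 52.5
```

Emit:
drive_tool(
  targets=[
    [0,0,0.75,0,0,0,1],
    [0,0,0.75,0,0,0,1],
    [0,0,0.75,0,0,0,1],
    [0,0,0.75,0,0,0,1],
    [0,0,0.75,0,0,0,1],
    [0.22,0.97,0,0,0,-0.17,1],
    [0.22,0.97,0,0,0,-0.17,1],
    [0.22,0.97,0,0,0,-0.17,1],
  ],
)

```text
time: 40.0
tcp_pos: [0.5077, -0.1741, 0.3269]
ee_rot: [3.141, -0.001, 0.105]
contact_force: [0.8, -0.8, -3.4]
grip_width: 0.587
grip_force: 53.2
```

Emit:
drive_tool(
  targets=[
    [0.22,0.97,0,0,0,-0.17,1],
    [0.22,0.97,0,0,0,-0.17,1],
    [0.22,0.97,0,0,0,-0.17,1],
    [0.22,0.97,0,0,0,-0.17,1],
    [0.2,0.97,0,0,0,-0.17,1],
    [0,0,0,0,0,0,1],
    [0,0,-0.6,0,0,0,1],
    [0,0,-0.6,0,0,0,1],
  ],
)

```text
time: 40.8
tcp_pos: [0.5513, 0.0188, 0.2785]
ee_rot: [3.141, -0.002, 0.018]
contact_force: [-0.2, 0.0, -3.3]
grip_width: 0.588
grip_force: 53.3
```

Emit:
drive_tool(
  targets=[
    [0,0,-0.6,0,0,0,1],
    [0,0,-0.6,0,0,0,1],
    [0,0,-0.6,0,0,0,1],
    [0,0,0,0,0,0,1],
    [0,0,0,0,0,0,1],
  ],
)

```text
time: 41.3
tcp_pos: [0.551, 0.0185, 0.2066]
ee_rot: [3.141, 0.0, 0.018]
contact_force: [0.7, -0.5, -1.5]
grip_width: 0.586
grip_force: 53.3
```

```bash
python3 - <<'E'
from h import *
o=np.zeros((600,800,3),np.uint8);f=grab_frame("side");t=grab_frame("top")
o[:,:400]=crop("side",275,155,100,150,4,f); o[:360,405:]=crop("top",255,175,79,72,5,t); 
cv2.imwrite("pics/g7.png",o)
E
```

```text
(no output)
```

View pics/g7.png

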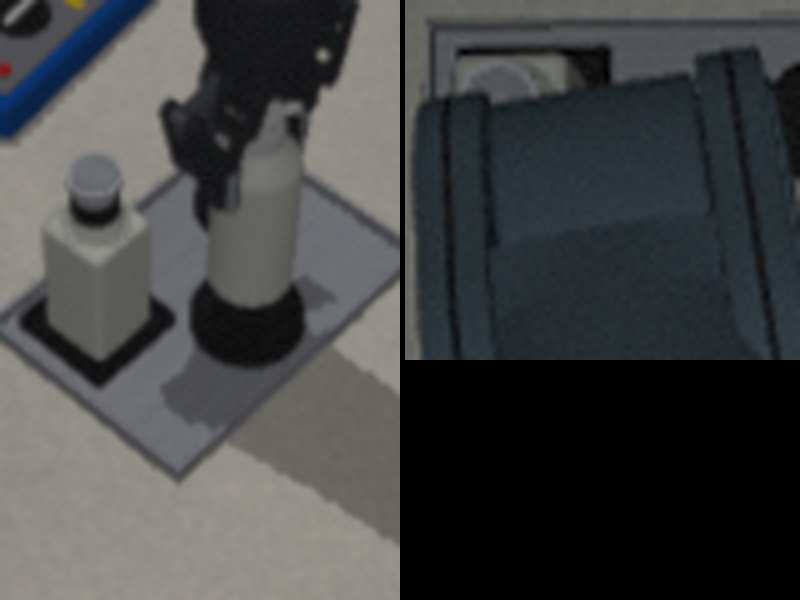

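The square bottle is centred in its holder. The large one hangs over its round holder (foot at crop (252,287), holder at (248,320)).

```bash
python3 - <<'E'
from h import *
for y in(284,287,290): print(onz("side",(275+252/4-.4,155+y/4-.4),.053))
E
```

```text
[0.54130627 0.02352631 0.053     ]
[0.53976345 0.02521577 0.053     ]
[0.53822466 0.02690082 0.053     ]
```

Emit:
drive_tool(
  targets=[
    [0.03,-0.02,-0.5,0,0,0,1],
    [0,0,-0.4,0,0,0,1],
    [0,0,-0.1,0,0,0,1],
    [0,0,-0.1,0,0,0,1],
    [0,0,0,0,0,0,1],
  ],
)

```text
time: 41.9
tcp_pos: [0.5527, 0.018, 0.1626]
ee_rot: [-3.141, -0.001, 0.018]
contact_force: [0.6, 0.3, -2.2]
grip_width: 0.585
grip_force: 53.3
```

Emit:
drive_tool(
  targets=[
    [0,0,-0.05,0,0,0,1],
    [0,0,-0.02,0,0,0,1],
    [0,0,0,0,0,0,1],
  ],
)

```text
time: 42.2
tcp_pos: [0.5538, 0.0181, 0.1622]
ee_rot: [-3.142, -0.004, 0.018]
contact_force: [-4.7, 0.4, 17.8]
grip_width: 0.587
grip_force: 55.5
```

Emit:
drive_tool(
  targets=[
    [0,0,0.04,0,0,0,1],
    [0,0,0,0,0,0,-1],
    [0,0,0,0,0,0,-1],
    [0,0,0,0,0,0,-1],
    [0,0,0,0,0,0,-1],
    [0,0,0,0,0,0,-1],
    [0,0,0.2,0,0,0,-1],
    [0,0,0.8,0,0,0,-1],
  ],
)

```text
time: 43.0
tcp_pos: [0.5502, 0.0178, 0.1989]
ee_rot: [3.141, 0.006, 0.018]
contact_force: [0.4, 0.3, 0.3]
grip_width: 1.001
grip_force: 0.0
```

Emit:
drive_tool(
  targets=[
    [0,0,1,0,0,0,-1],
    [0,0,1,0,0,0,-1],
    [0,0,1,0,0,0,-1],
    [-0.4,-0.9,0,0,0,0.15,-1],
    [-0.4,-0.9,0,0,0,0.15,-1],
    [-0.4,-0.9,0,0,0,0.15,-1],
    [-0.4,-0.9,0,0,0,0.15,-1],
    [-0.4,-0.9,0,0,0,0.15,-1],
  ],
)

```text
time: 43.8
tcp_pos: [0.4713, -0.1634, 0.3214]
ee_rot: [3.141, -0.001, 0.097]
contact_force: [0.7, 0.1, -0.2]
grip_width: 0.999
grip_force: 0.0
```

Emit:
drive_tool(
  targets=[
    [-0.4,-0.9,0,0,0,0.15,-1],
    [-0.4,-0.9,0,0,0,0.15,-1],
    [-0.4,-0.9,0,0,0,0.15,-1],
    [-0.4,-0.85,0,0,0,0.1,-1],
    [0,0,-0.8,0,0,0,-1],
    [0,0,-0.8,0,0,0,-1],
    [0,0,0,0,0,0,-1],
    [0,0,0,0,0,0,-1],
  ],
)

```text
time: 44.6
tcp_pos: [0.4082, -0.304, 0.2574]
ee_rot: [-3.141, 0.0, 0.154]
contact_force: [-0.3, 0.7, -0.0]
grip_width: 1.0
grip_force: 0.0
```

Emit:
drive_tool(
  targets=[
    [0,0,-0.63,0,0,0,-1],
    [0,0,-0.63,0,0,0,-1],
    [0,0,-0.63,0,0,0,-1],
    [0,0,-0.62,0,0,0,-1],
    [0,0,0,0,0,0,-1],
    [0,0,0,0,0,0,1],
    [0,0,0,0,0,0,1],
    [0,0,0,0,0,0,1],
  ],
  force=40,
)

```text
time: 45.4
tcp_pos: [0.4091, -0.3047, 0.1579]
ee_rot: [3.14, -0.002, 0.154]
contact_force: [-0.4, -0.1, 0.7]
grip_width: 0.515
grip_force: 0.0
```

Emit:
drive_tool(
  targets=[
    [0,0,0,0,0,0,1],
    [0,0,0,0,0,0,1],
    [0,0,0,0,0,0,1],
    [0,0,0.1,0,0,0,1],
    [0,0,0.2,0,0,0,1],
    [0,0,0.2,0,0,0,1],
  ],
)

```text
time: 46.0
tcp_pos: [0.4081, -0.3041, 0.177]
ee_rot: [-3.142, 0.0, 0.154]
contact_force: [0.5, -0.0, -1.9]
grip_width: 0.421
grip_force: 40.1
```

Emit:
drive_tool(
  targets=[
    [0,0,0.75,0,0,0,1],
    [0,0,0.75,0,0,0,1],
    [0,0,0.75,0,0,0,1],
    [0,0,0.75,0,0,0,1],
    [0,0,0.75,0,0,0,1],
    [0.37,0.46,0,0,0,0.98,1],
    [0.37,0.46,0,0,0,0.98,1],
    [0.37,0.46,0,0,0,0.98,1],
  ],
)

```text
time: 46.8
tcp_pos: [0.4528, -0.2483, 0.3273]
ee_rot: [3.141, -0.001, 0.465]
contact_force: [0.2, -0.1, -1.6]
grip_width: 0.418
grip_force: 40.4
```

Emit:
drive_tool(
  targets=[
    [0.37,0.46,0,0,0,0.98,1],
    [0.37,0.46,0,0,0,0.98,1],
    [0.37,0.46,0,0,0,0.98,1],
    [0.37,0.46,0,0,0,0.98,1],
    [0.37,0.46,0,0,0,0.98,1],
    [0.37,0.46,0,0,0,0.98,1],
    [0.37,0.46,0,0,0,0.98,1],
    [0.37,0.46,0,0,0,0.98,1],
  ],
)

```text
time: 47.6
tcp_pos: [0.5712, -0.1011, 0.3269]
ee_rot: [3.141, 0.0, 1.287]
contact_force: [0.1, 0.5, -0.4]
grip_width: 0.425
grip_force: 40.4
```

Emit:
drive_tool(
  targets=[
    [0.37,0.46,0,0,0,0.98,1],
    [0.37,0.46,0,0,0,0.98,1],
    [0.37,0.46,0,0,0,0.98,1],
    [0,0,0,0,0,0,1],
    [0,0,-0.8,0,0,0,1],
    [0,0,-0.8,0,0,0,1],
    [0,0,-0.8,0,0,0,1],
    [0,0,-0.4,0,0,0,1],
  ],
)

```text
time: 48.4
tcp_pos: [0.6134, -0.0475, 0.2119]
ee_rot: [-3.137, 0.001, 1.589]
contact_force: [-1.0, 0.1, -1.4]
grip_width: 0.423
grip_force: 40.4
```

Emit:
drive_tool(
  targets=[
    [0,0,0,0,0,0,1],
    [0,0,0,0,0,0,1],
  ],
)

```text
time: 48.6
tcp_pos: [0.6159, -0.0468, 0.2155]
ee_rot: [3.14, 0.0, 1.59]
contact_force: [0.8, -0.1, -1.6]
grip_width: 0.422
grip_force: 40.4
```

```bash
python3 - <<'E'
from h import *
cv2.imwrite("pics/g8.png",crop("side",275,130,110,120,5))
E
```

```text
(no output)
```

View pics/g8.png

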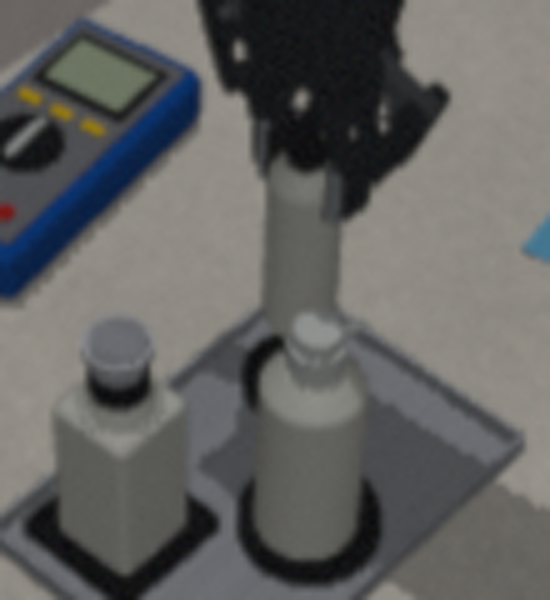

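Square and large sit in their holders. The slim bottle hangs over its own holder, at the same tool position as the original grasp. Lowering.

Emit:
drive_tool(
  targets=[
    [-0.02,0.02,-0.5,0,0,0,1],
    [0,0,-0.5,0,0,0,1],
    [0,0,-0.2,0,0,0,1],
    [0,0,-0.1,0,0,0,1],
    [0,0,0,0,0,0,1],
  ],
)

```text
time: 49.15
tcp_pos: [0.615, -0.0457, 0.163]
ee_rot: [3.141, 0.0, 1.591]
contact_force: [0.0, 0.3, -1.2]
grip_width: 0.419
grip_force: 40.4
```

Emit:
drive_tool(
  targets=[
    [0,0,-0.04,0,0,0,1],
    [0,0,-0.02,0,0,0,1],
    [0,0,0,0,0,0,1],
  ],
)

```text
time: 49.45
tcp_pos: [0.6156, -0.0457, 0.162]
ee_rot: [3.139, 0.0, 1.591]
contact_force: [-3.2, 1.1, 9.4]
grip_width: 0.424
grip_force: 41.3
```

Emit:
drive_tool(
  targets=[
    [0,0,0.02,0,0,0,1],
    [0,0,0,0,0,0,-1],
    [0,0,0,0,0,0,-1],
    [0,0,0,0,0,0,-1],
    [0,0,0,0,0,0,-1],
    [0,0,0,0,0,0,-1],
    [0,0,0.2,0,0,0,-1],
    [0,0,0.8,0,0,0,-1],
  ],
)

```text
time: 50.25
tcp_pos: [0.6124, -0.0457, 0.1985]
ee_rot: [-3.135, -0.0, 1.591]
contact_force: [0.1, 0.2, 0.3]
grip_width: 0.999
grip_force: 0.0
```

Emit:
drive_tool(
  targets=[
    [0,0,1,0,0,0,-1],
    [0,0,1,0,0,0,-1],
    [0,0,1,0,0,0,-1],
    [-0.3,-1,0,0,0,0,-1],
    [-0.3,-1,0,0,0,0,-1],
    [-0.3,-1,0,0,0,0,-1],
    [-0.3,-1,0,0,0,0,-1],
    [-0.3,-1,0,0,0,0,-1],
  ],
)

```text
time: 51.05
tcp_pos: [0.5539, -0.2472, 0.3215]
ee_rot: [3.141, 0.0, 1.591]
contact_force: [0.3, -0.3, 0.9]
grip_width: 1.004
grip_force: 0.0
```

Emit:
drive_tool(
  targets=[
    [-0.3,-1,0,0,0,0,-1],
    [-0.3,-1,0,0,0,0,-1],
    [0,0,0,0,0,0,-1],
    [0,0,0,0,0,0,-1],
  ],
)

```text
time: 51.45
tcp_pos: [0.53, -0.3267, 0.3211]
ee_rot: [3.141, 0.0, 1.588]
contact_force: [0.3, 0.6, -0.0]
grip_width: 0.999
grip_force: 0.0
```

```bash
python3 - <<'E'
from h import *
o=np.zeros((600,800,3),np.uint8);f=grab_frame("side");t=grab_frame("top")
o[:400,:]=crop("top",150,165,220,100,3.6364,t)[:364,:800].copy() if 0 else cv2.resize(t[165:275,150:370,::-1],(800,400),interpolation=cv2.INTER_CUBIC)
o[400:,:400]=cv2.resize(f[160:280,200:440,::-1],(400,200)); o[400:,400:]=cv2.resize(f[250:370,180:420,::-1],(400,200))
cv2.imwrite("pics/end.png",o)
E
```

```text
(no output)
```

View pics/end.png

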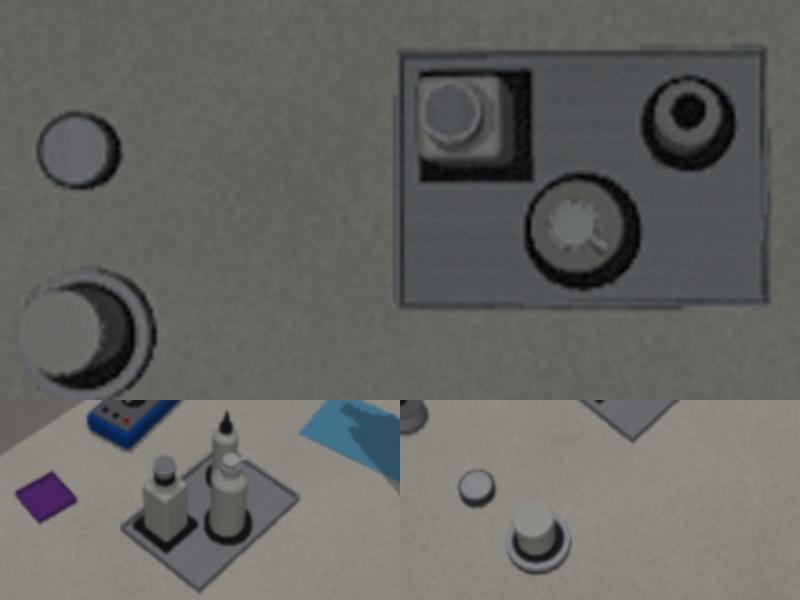

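The final view shows square (450,112), large (577,228) and slim (688,118) upright in their own holders. The jar (60,335) is in the stand recess, and the tin and the purple look-alike are untouched. Handing in.

```bash
python3 -c "from plant import *; print(sign_off())"
```

```text
the job is handed in; nothing more can be done
None
```

The job is done and handed in at about 52 s: the jar is in the stand's recess, all three bottles are back upright in their own holders, and the tin and purple look-alike were left alone.

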